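Meter two bottles out of a slide-gate feed box

ROBOT

A 6-joint arm with a two-finger parallel gripper is mounted at the origin on a cart in front of the work surface, level with it; the furniture and walls round the work are solid. World frame = base frame: x ahead of the robot, y to its left, z up, the work surface at z = 0. Lengths are in m, angles in rad, forces in N, time in s.
With the tool pointing down it reaches from about 0.3 to 0.875 m from the base axis. Payload 6.4 kg.
Tool frame: the origin (TCP) lies between the finger pads; the fingertips stand tip_extent ahead of it and the grasp point (between the pads) lies 5 mm behind it (tip_extent is the distance from the TCP to the fingertips, in m); z points along the fingers, y is the direction in which the jaws open and shut (so a half turn about z gives the same grasp; the last joint's range is limited). The gripper opens to 85 mm and grips with 20 to 120 N. Pads are 22 mm wide; open, the fingers measure 114 mm over their backs; the gripper's body (76 mm by 85 mm) begins 54 mm behind the grasp point. The pads swing forward as they close: fully open they stand 13 mm farther back than shut.
Start: joints at [0.997, 0.181, 1.607, -0, 1.354, -0.206], TCP at [0.207, 0.537, 0.245] pointing down, gripper open.
Joint ranges: [-2.99, 2.99], [-0.89, 2.07], [0.3, 2.58], [-1.14, 4.28], [0, 2.63], [-3.12, 3.12]. Speed limits (rad/s): [2.57, 2.57, 3.01, 3.14, 3.14, 3.14].

INTERFACE

Orientations are given as a unit quaternion [w, x, y, z].
In Python, from bench import * gives the robot as it stands.
- The arm moves only by the shell command python3 -m jog 'ROWS'. ROWS is JSON, a list of rows, each a list of 3 entries, a list of its own where there are three numbers: the shift along the tool's x, y, z in mm, then the turn, a rotation vector about the tool's x, y, z in rad, then the opening, from 0 (shut) to 1 (fully open). A call has 1 to 20 rows; each row is the pose to reach, as a shift and turn from the pose measured when the call began, along the tool's axes at that moment; what a row does not reach only later rows make up. A row lasts 1/12 s, in which the tool goes at most 41.7 mm and 7.16 degrees, less where a joint would pass 70% of its speed; a pose out of reach is approached as far as the arm can. A call with a gripper value outside its range is refused whole. The fingers move at their own pace and stop on an object; the grip force is fixed at half the most. Time passes only in rows, so rows that repeat a pose let the fingers close. It gives the time, the measured TCP pose, the force and the opening at its end, in the units of the state.
- get_obs(): the state, without advancing time (a new reading comes with each control period).
- camera(name): name is "scene" or "top" or "wrist"; returns (picture, depth): 420x560x3 uint8, red, green, blue; 420x560 float32, m along the optical axis (not along the pixel's ray), 0 where there is no reading.
- get_calibration(name): a dict with "fx", "fy", "cx", "cy" (pixels), "world_from_camera" (4x4, takes a point from camera to world coordinates). Camera axes: x right, y down, z forward; pixel columns grow to the right and rows downward; lengths in m; the calibration is good to about 2 mm. A picture is of the moment at which its call begins: read the wrist's pose just before it. get_calibration takes no time and is no camera call; for the wrist camera it gives the pose at the moment of the call.
- hand_in(): hands the job in, once; it reports no verdict.
The state is a dict: "time_s": time; "q": joint angles; "dq": joint speeds; "joint_efforts": joint torques, N m; "eef_pos": TCP position; "eef_rot": TCP orientation; "wrist_force": force on the tool from outside, world axes, zero at the start; "torque": the same for the moment, N m; "opening": opening from 0.0 (shut) to 1.0 (fully open).
Only numpy, scipy, OpenCV 4.12 (cv2) and the standard library are available. Lean on these libraries where they do the work, as an engineer would, in place of code of your own. Each camera call takes 0.05 s, during which the arm holds its last target.

TASK

Push the orange catch tray fully home under the grey bottle feed box by its tab. Then pull the blue-handled slide gate only partway open, so that exactly two of the three bottles drop into the tray and the front one stays in the box, and push the gate fully shut again. Do not touch the bottles with the robot or shift anything else on the bench.

Things in the scene. Friction and masses are not known exactly. Their poses are not given: they have to be found in the camera images.
- hopper: grey bottle feed box, fixed, 181 (x) x 139 (y) x 130 mm high. Origin on the bench under its centre; +x points from its front to its rear, z up. Open top, three lanes at x = +52, 0, -52 mm, a bottle in each; the slide gate is their floor. Below it a bay 127 mm wide for the tray, open at the front, with a stop at the rear. Front wall's outer face at x = -82.5 mm
- gate (a joint): travel (m) of the bottom slide gate: 0 = fully shut, grows as it is pulled out along the box's -x, end stop 0.155. Up to 0.012 ajar at the start; stays where left; moves with 2 to 4 N. Opens the rear lane first: the far bottle drops at about 0.054, the middle one at about 0.106, the near one begins to sink at about 0.130
- gate_grip (a point): point on the axis of the gate's blue upright grip post, 105 mm above the bench (post 22 mm diameter, 75 to 120 mm up, then a 26 mm head to 128 mm). Shut, it stands 67 mm in front of the box's front wall, 30 mm to the box's +y; it travels with the gate, whose flat aluminium plate and tongue lie 71 to 75 mm above the bench
- tray: loose orange catch tray, 166 (x) x 118 mm, walls 3 mm, 40 mm high, 0.35 kg, on the bench with its rear part between the box's side panels (4.5 mm play each side), drawn out to the front by 40 to 70 mm. Origin under the centre of the 166x118 mm part, axes along the box's. Home, against the rear stop, its origin is at x = +1.5, y about 0 in the box's frame
- tray_grip (a point): point in the tray's upright orange grip tab, 45 mm above the bench (tab 20 mm along x, 30 mm along y, standing on a 6 mm thick nose, top at 60 mm); at x = -195, y = -30 mm in the tray's frame
- bottle_far_mid (a point): white sample bottle lying level across the far (rear) lane of the feed box (along the box's y), 46 mm diameter, 100 mm long, about 0.09 kg; this point is its middle, at the start 98 mm above the bench
- bottle_mid_mid (a point): white sample bottle lying level across the middle lane of the feed box (along the box's y), 46 mm diameter, 100 mm long, about 0.09 kg; this point is its middle, at the start 98 mm above the bench
- bottle_near_mid (a point): white sample bottle lying level across the near (front) lane of the feed box (along the box's y), 46 mm diameter, 100 mm long, about 0.09 kg; this point is its middle, at the start 98 mm above the bench
- bottle_far: the far bottle; origin at the middle of its base
- bottle_mid: the middle bottle; origin at the middle of its base
- bottle_near: the near bottle; origin at the middle of its base
- timer: bystander: low white lab timer with coloured keys, 66x68x21 mm, origin under its centre
- tube_red: bystander: standing white tube with red cap, 34 mm wide, 110 mm high, origin under its centre
- marker_blue: bystander: white marker pen with blue cap, 140 mm long, lying flat, origin under its middle
- weighing_bottle: bystander: small squat glass jar with lid, 48 mm wide, 47 mm high, origin under its centre
- cap_blue: bystander: blue screw cap, 36 mm wide, 20 mm high, origin under its centre

How it is judged:
By the outcome, as a careful person would: the job done as asked, in the order asked, and still so for the second after the job is handed in, with the robot touching nothing.
It also fails if it takes over 51 s, if anything falls off the work surface, if the arm or the gripper's body presses on something with over 40 N, if the wrist force passes 120 N, or if a joint passes its speed limit or range.

## Working session

There is one attempt and no reset: what is moved stays moved. The work goes in short steps, Python scripts to look and compute and a shell command to move; the robot and the scene stay as the last step left them, time stands still between calls to the robot, and variables do not carry over. Pictures are saved under pics/ and viewed, and the job is handed in when it is done.

```bash
mkdir -p pics; ls; python3 - <<'E'
from bench import *
import cv2,numpy as np
o=get_obs();print({k:np.round(v,3) for k,v in o.items()})
for n in("top","scene"):
    p,d=camera(n);np.savez(f"pics/{n}0.npz",p=p,d=d);cv2.imwrite(f"pics/{n}0.png",cv2.cvtColor(p,cv2.COLOR_RGB2BGR))
    c=get_calibration(n);print(c)
E
```

```text
pics
{'time_s': np.float64(0.0), 'q': array([ 0.997,  0.182,  1.608, -0.   ,  1.354, -0.206]), 'dq': array([-0.001, -0.001,  0.001,  0.   , -0.001,  0.001]), 'joint_efforts': array([-1.0000e-03, -4.4488e+01, -3.5133e+01, -0.0000e+00,  9.0000e-03,
        0.0000e+00]), 'eef_pos': array([0.206, 0.536, 0.244]), 'eef_rot': array([-0.   ,  0.183,  0.983, -0.001]), 'wrist_force': array([-0.221,  0.12 , -0.627]), 'torque': array([ 0.065, -0.005, -0.006]), 'opening': np.float64(1.0)}
{'fx': 496.11133667601723, 'fy': 496.11133667601723, 'cx': 277.6627316914322, 'cy': 212.0602806125599, 'world_from_camera': array([[-0.36324503, -0.89120791,  0.27166435,  0.07522437],
       [-0.93169077,  0.34673561, -0.10828998,  0.22153338],
       [ 0.00231318, -0.29244296, -0.95628017,  1.84549571],
       [ 0.        ,  0.        ,  0.        ,  1.        ]])}
{'fx': 461.9460576077665, 'fy': 461.9460576077665, 'cx': 279.8654634059897, 'cy': 215.45243543207246, 'world_from_camera': array([[ 8.28735151e-01, -4.05417334e-01,  3.85791181e-01,
         7.59332003e-03],
       [-5.59640846e-01, -5.99843035e-01,  5.71830794e-01,
        -7.95608621e-01],
       [-4.15962811e-04, -6.89800782e-01, -7.23999108e-01,
         1.15849497e+00],
       [ 0.00000000e+00,  0.00000000e+00,  0.00000000e+00,
         1.00000000e+00]])}
```

View pics/top0.png

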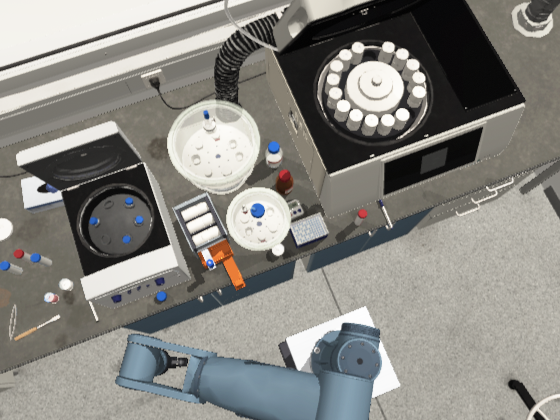

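View pics/scene0.png

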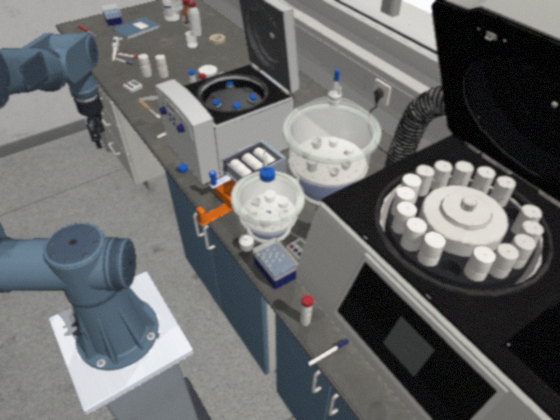

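The top view shows the feed box at about (203,220), the orange tray and tab to its lower right at (220–240,245–280), and the blue post at about (208,262). The centrifuge is on the left and an ice bucket on the right. I'll measure these next.

```bash
cat > h.py <<'E'
from bench import *
import cv2,numpy as np
def world(d,c):
    v,u=np.mgrid[:d.shape[0],:d.shape[1]]
    P=np.stack([(u-c['cx'])/c['fx']*d,(v-c['cy'])/c['fy']*d,d],-1)
    T=c['world_from_camera'];W=P@T[:3,:3].T+T[:3,3];W[d==0]=np.nan;return W
def proj(p,c):
    T=np.linalg.inv(c['world_from_camera']);q=T[:3,:3]@np.array(p)+T[:3,3]
    return q[0]/q[2]*c['fx']+c['cx'],q[1]/q[2]*c['fy']+c['cy']
E
python3 - <<'E'
from h import *
for n,(a,b,x,y) in dict(top=(160,170,170,130),scene=(160,120,180,140)).items():
    f=np.load(f"pics/{n}0.npz");p,d=f['p'],f['d'];W=world(d,get_calibration(n))
    cv2.imwrite(f"pics/{n}0z.png",cv2.resize(cv2.cvtColor(p[b:b+y,a:a+x],cv2.COLOR_RGB2BGR),None,fx=4.4,fy=4.4,interpolation=cv2.INTER_CUBIC))
    hsv=cv2.cvtColor(p,cv2.COLOR_RGB2HSV);R=np.zeros(d.shape,bool);R[b:b+y,a:a+x]=1
    o=(hsv[...,0]<15)&(hsv[...,1]>180)&(hsv[...,2]>120)&R
    w=W[o];w=w[~np.isnan(w[:,0])]
    print(n,o.sum())
    for lo,hi in((.0,.012),(.03,.05),(.05,.07)):
        s=w[(w[:,2]>lo)&(w[:,2]<hi)]
        if len(s):print(lo,len(s),s.mean(0).round(3),s.min(0).round(3),s.max(0).round(3))
    bl=(hsv[...,0]>100)&(hsv[...,0]<130)&(hsv[...,1]>150)&R
    w=W[bl]
    s=w[(w[:,2]>.07)&(w[:,2]<.14)];print('blue',len(s));print(s[:40].round(3))
E
```

```text
top 690
0.0 441 [0.491 0.267 0.006] [0.375 0.23  0.   ] [0.567 0.349 0.012]
0.03 40 [0.508 0.273 0.038] [0.378 0.233 0.031] [0.558 0.351 0.048]
0.05 43 [0.386 0.249 0.059] [0.376 0.235 0.05 ] [0.395 0.264 0.069]
blue 29
[[0.488 0.319 0.127]
 [0.487 0.316 0.125]
 [0.485 0.313 0.128]
 [0.485 0.31  0.123]
 [0.486 0.324 0.128]
 [0.482 0.311 0.121]
 [0.479 0.307 0.127]
 [0.484 0.325 0.12 ]
 [0.477 0.312 0.128]
 [0.476 0.309 0.126]
 [0.477 0.326 0.136]
 [0.473 0.313 0.133]
 [0.474 0.31  0.121]
 [0.477 0.327 0.123]
 [0.476 0.324 0.122]
 [0.474 0.321 0.125]
 [0.471 0.317 0.132]
 [0.47  0.314 0.129]
 [0.471 0.311 0.122]
 [0.475 0.309 0.099]
 [0.471 0.325 0.127]
 [0.47  0.322 0.127]
 [0.467 0.318 0.132]
 [0.469 0.316 0.121]
 [0.47  0.313 0.11 ]
 [0.472 0.31  0.095]
 [0.465 0.32  0.128]
 [0.468 0.317 0.111]
 [0.469 0.315 0.1  ]]
scene 468
0.0 316 [0.464 0.266 0.005] [0.378 0.223 0.   ] [0.569 0.352 0.011]
0.03 50 [0.451 0.263 0.037] [0.379 0.23  0.03 ] [0.503 0.324 0.048]
0.05 42 [0.387 0.24  0.057] [0.378 0.229 0.051] [0.396 0.256 0.062]
blue 39
[[0.484 0.309 0.126]
 [0.471 0.313 0.125]
 [0.474 0.311 0.125]
 [0.475 0.305 0.129]
 [0.479 0.306 0.127]
 [0.482 0.305 0.126]
 [0.473 0.31  0.122]
 [0.474 0.305 0.125]
 [0.478 0.305 0.123]
 [0.481 0.304 0.122]
 [0.47  0.305 0.123]
 [0.473 0.304 0.121]
 [0.477 0.305 0.119]
 [0.482 0.308 0.114]
 [0.472 0.31  0.113]
 [0.472 0.302 0.119]
 [0.478 0.307 0.113]
 [0.48  0.304 0.114]
 [0.476 0.312 0.106]
 [0.476 0.304 0.112]
 [0.479 0.303 0.11 ]
 [0.486 0.31  0.102]
 [0.474 0.308 0.105]
 [0.476 0.305 0.106]
 [0.48  0.306 0.104]
 [0.485 0.31  0.098]
 [0.472 0.306 0.103]
 [0.477 0.309 0.098]
 [0.476 0.299 0.106]
 [0.472 0.308 0.097]
 [0.474 0.304 0.098]
 [0.48  0.309 0.092]
 [0.472 0.309 0.091]
 [0.476 0.31  0.088]
 [0.48  0.31  0.087]
 [0.481 0.303 0.091]
 [0.471 0.306 0.089]
 [0.474 0.305 0.089]
 [0.478 0.306 0.086]]
```

```bash
ls pics
```

```text
scene0.npz
scene0.png
scene0z.png
top0.npz
top0.png
top0z.png
```

View pics/top0z.png

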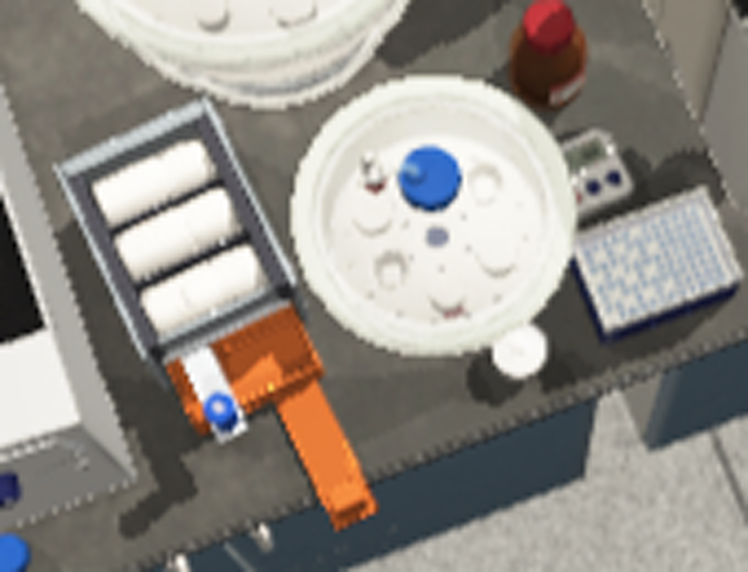

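View pics/scene0z.png

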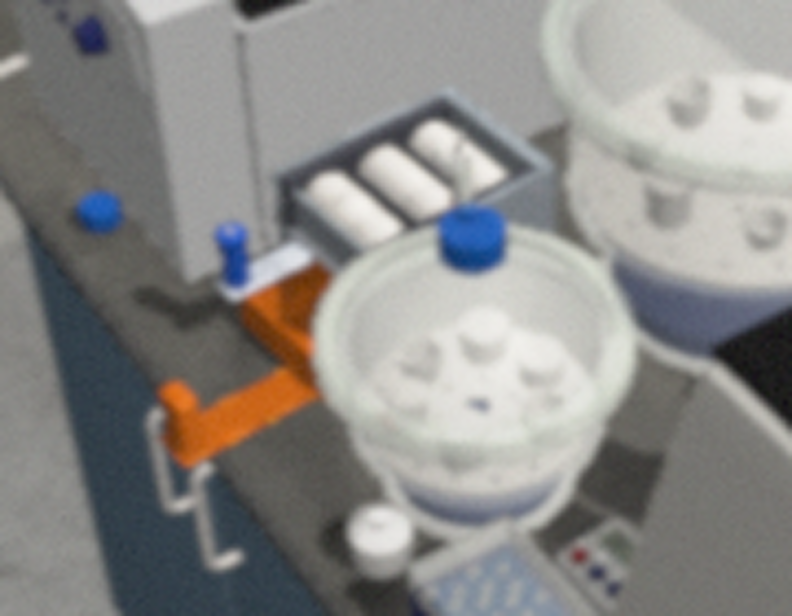

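```bash
python3 - <<'E'
from h import *
# box yaw from top-rim points (z~0.13)
for n in("top","scene"):
    f=np.load(f"pics/{n}0.npz");p,d=f['p'],f['d'];W=world(d,get_calibration(n))
    hsv=cv2.cvtColor(p,cv2.COLOR_RGB2HSV)
    m=(W[...,2]>.122)&(W[...,2]<.14)&(W[...,0]>.5)&(W[...,0]<.78)&(W[...,1]>.25)&(W[...,1]<.5)&(hsv[...,1]<90)
    s=W[m][:,:2]
    r=cv2.minAreaRect((s*1000).astype(np.float32));print(n,len(s),r,cv2.boxPoints(r).round())
    # bottles: white top z ~.121
    v=(W[...,2]>.113)&(W[...,2]<.123)&(W[...,0]>.5)&(W[...,0]<.78)&(W[...,1]>.25)&(W[...,1]<.5)
    k,l,st,ce=cv2.connectedComponentsWithStats(v.astype(np.uint8))
    for i in range(1,k):
        if st[i,4]>20:
            s=W[l==i];r=cv2.minAreaRect((s[:,:2]*1000).astype(np.float32));print(st[i],s.mean(0).round(3),r)
E
```

```text
top 575 ((662.2337646484375, 338.70635986328125), (283.3917541503906, 204.85726928710938), 12.0985746383667) [[502. 409.]
 [545. 209.]
 [822. 268.]
 [779. 469.]]
[180 202  30  19 193] [0.68  0.307 0.118] ((678.1832275390625, 307.16552734375), (44.2060546875, 107.89707946777344), 5.780735015869141)
[184 214  31  19 185] [0.631 0.306 0.118] ((628.234375, 303.9949035644531), (41.56522750854492, 105.68701171875), 5.8506879806518555)
[190 226  31  25 240] [0.574 0.301 0.118] ((573.0137329101562, 306.8692626953125), (49.08454895019531, 114.17011260986328), 7.004800796508789)
scene 600 ((639.5159912109375, 332.471435546875), (164.30992126464844, 277.939697265625), 89.79225158691406) [[500. 251.]
 [778. 250.]
 [779. 414.]
 [501. 415.]]
[205 130  67  30 157] [0.635 0.407 0.118] ((639.5362548828125, 407.1524963378906), (275.5323181152344, 15.421095848083496), 0.15712812542915344)
[221 143  45  34 463] [0.611 0.315 0.118] ((624.9743041992188, 309.09912109375), (171.9449462890625, 108.64569854736328), 2.9549429416656494)
[266 148  13  11  30] [0.711 0.295 0.118] ((711.2715454101562, 296.3347473144531), (7.00288200378418, 64.99056243896484), 6.687442302703857)
[265 153   9  11  45] [0.687 0.281 0.118] ((689.669921875, 281.8938903808594), (58.58082580566406, 25.315170288085938), 65.66197967529297)
```

```bash
python3 - <<'E'
from h import *
import bench;print([k for k in dir(bench) if not k.startswith('_')])
try: print(tip_extent)
except Exception as e: print(e)
from scipy.optimize import least_squares
c=get_calibration("top");T=c['world_from_camera']
# hand-picked zoomed rim corners
pk={( 90.5, 69.5):(62,170),(90.5,-69.5):(207,100),(-82.5,69.5):(152,358),(-82.5,-69.5):(297,303)}
f=np.load("pics/top0.npz");p,d=f['p'],f['d'];W=world(d,c)
for k,(a,b) in pk.items():
    u,v=a/4.4+160-.4,b/4.4+170-.4
    r=T[:3,:3]@np.array([(u-c['cx'])/c['fx'],(v-c['cy'])/c['fy'],1]);s=(.13-T[2,3])/r[2]
    print(k,(T[:3,3]+s*r).round(3))
# height map of surroundings, world grid 20mm (max z, cm)
S=np.load("pics/scene0.npz");W2=world(S['d'],get_calibration("scene"))
A=np.concatenate([W.reshape(-1,3),W2.reshape(-1,3)]);A=A[~np.isnan(A[:,0])]
g={}
for x,y,z in A:
    if .3<x<.8 and .1<y<.56:
        k=(int(x/.02),int(y/.02));g[k]=max(g.get(k,-1),z)
print('      '+' '.join(f"{j*20:3d}" for j in range(27,4,-1)))
for i in range(39,14,-1):
    print(f"{i*20:4d} |"+' '.join(f"{g[(i,j)]*1000:3.0f}" if (i,j) in g else ' . ' for j in range(27,4,-1)))
E
```

```text
['MotionError', 'camera', 'get_calibration', 'get_obs', 'hand_in', 'tip_extent']
0.014
(90.5, 69.5) [0.713 0.373 0.13 ]
(90.5, -69.5) [0.727 0.242 0.13 ]
(-82.5, 69.5) [0.536 0.354 0.13 ]
(-82.5, -69.5) [0.536 0.231 0.13 ]
      540 520 500 480 460 440 420 400 380 360 340 320 300 280 260 240 220 200 180 160 140 120 100
 780 |218 206 201 227 246 245 242 237 107  10   5   6 264 279 299 315 327 338 339 342 343 341 335
 760 |225 219 232 233 241 243 242 238   6   3  12  10 264 267 294 305 312 328 328 336 334 331 329
 740 |233 231 241 241 216 243 247 243 109  .   .   .   .  265 268 290 303 312 318 324 323 323 312
 720 |237 233 231 226 211 238 245 241 223  .  129 126 129 132 269 273 285 297 306 306 305 302 296
 700 |237 234 233 225 212 233 248 247 122 136 137 136 139 137 136 264 267 279 282 288 281 283 269
 680 |237 238 231 238 235 239 245 239 121 134 127 126 132 125 128 134 132 263 267 269 269 266 266
 660 |239 231 230 244 238 238 244 243   9 138 135 128 125 126 129 134 138   9  11 147 159 160 159
 640 |232 228 221 211 203 244 244 239  16 140 131 122 126 123 123 135 138   5 149 161 168 175
[... 1079 characters left out ...]
  8
 400 | 12   7   6   8   6   8   9   8   6  10   8  10   8   6  12  18  12   9  12  12   6   8   7
 380 |-879 -887 -886 -881 -880 -884 -889 -882 -885 -885 -880 -879 -882 -887  63  73  65 -882 -882 -884 -885 -879 -892
 360 |-881 -872 -883 -882 -889 -882 -873 -888 -884 -877 -889 -877 -878 -890  61  65  61 -884 -889 -885 -883 -884 -880
 340 |-884 -891 -879 -886 -886 -884 -884 -887 -890 -880 -885 -878 -881 -892 -888 -891 -881 -881 -872 -888 -888 -883 -882
 320 |-884 -876 -880 -886 -889 -880 -882 -883 -889 -888 -887 -886 -881 -882 -885 -883 -884 -891 -881 -891 -885 -885 -882
 300 |-884 -888 -888 -882 -887 -885 -878 -885 -883 -884 -885 -887 -892 -881 -883 -872 -889 -881 -879 -889 -880 -872 -883
```

```bash
cat >> h.py <<'E'
from scipy.spatial.transform import Rotation as Ro
def plan(pts,yaw=None):
    "world targets -> tool shift mm; yaw deg of box: tool y along box y, z down"
    o=get_obs();q=o['eef_rot'];R=Ro.from_quat([q[1],q[2],q[3],q[0]])
    print('pos',o['eef_pos'].round(4),'t',round(o['time_s'],2),'F',o['wrist_force'].round(1))
    for p in pts: print(p,(R.inv().apply(np.array(p)-o['eef_pos'])*1000).round(1))
    if yaw is not None:
        a=np.radians(yaw)
        for s in(1,-1):
            y=s*np.array([-np.sin(a),np.cos(a),0]);z=np.array([0,0,-1.]);x=np.cross(y,z)
            print('turn',(R.inv()*Ro.from_matrix(np.c_[x,y,z])).as_rotvec().round(3))
E
python3 -c "
from h import *
plan([(.36,.27,.26)],5)"
```

```text
pos [0.2065 0.5362 0.2445] t 0.1 F [0.5 0.1 0.1]
(0.36, 0.27, 0.26) [-238.9 -193.2  -15.3]
turn [-0.001 -0.001 -0.455]
turn [-1.000e-03  2.000e-03  2.687e+00]
```

```bash
python3 -m jog '[[[-30,-24,-15],[0,0,-0.06],1],[[-60,-48,-15],[0,0,-0.12],1],[[-90,-73,-15],[0,0,-0.18],1],[[-120,-97,-15],[0,0,-0.24],1],[[-150,-121,-15],[0,0,-0.3],1],[[-180,-145,-15],[0,0,-0.36],1],[[-210,-170,-15],[0,0,-0.42],1],[[-239,-193,-15],[0,0,-0.455],1],[[-239,-193,-15],[0,0,-0.455],1],[[-239,-193,-15],[0,0,-0.455],1]]'; python3 - <<'E'
from h import *
o=get_obs();c=get_calibration("wrist");p,d=camera("wrist");np.savez("pics/w1.npz",p=p,d=d,**{k:c[k] for k in c})
cv2.imwrite("pics/w1.png",cv2.cvtColor(p,cv2.COLOR_RGB2BGR));print(c)
plan([],5)
E
```

```text
time_s: 0.93
eef_pos: [0.3609, 0.2686, 0.2595]
eef_rot: [-0.001, -0.041, 0.999, -0.001]
wrist_force: [0.3, 1.1, -0.5]
opening: 1.001
{'fx': 361.3042348675153, 'fy': 361.3042348675153, 'cx': 276.8259247195932, 'cy': 205.88604440400422, 'world_from_camera': array([[-0.08282092,  0.95939786,  0.26962279,  0.29125471],
       [ 0.99656358,  0.08008853,  0.02113898,  0.26306705],
       [-0.001313  ,  0.27044701, -0.96273397,  0.38751962],
       [ 0.        ,  0.        ,  0.        ,  1.        ]])}
pos [0.3602 0.2697 0.2595] t 0.98 F [ 0.5  0.  -0.3]
turn [-0.001 -0.002 -0.003]
turn [-2.000e-03  1.000e-03  3.139e+00]
```

View pics/w1.png

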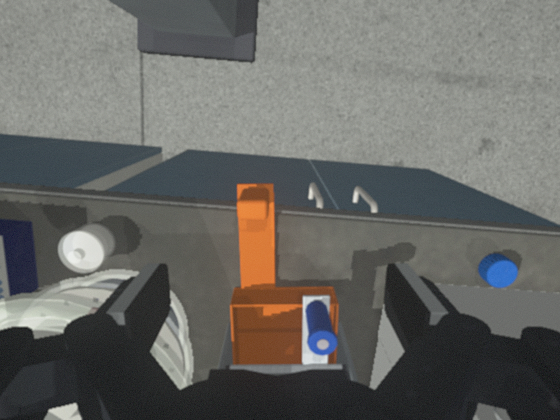

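The wrist view shows the orange tab top at about (255,205), with its nose running straight down the image to the tray at (285,325). The post head is at (321,344), and the two pads are at the sides.

```bash
python3 - <<'E'
from h import *
f=np.load("pics/w1.npz");p,d=f['p'],f['d'];c={k:f[k] for k in('fx','fy','cx','cy','world_from_camera')};W=world(d,c)
hsv=cv2.cvtColor(p,cv2.COLOR_RGB2HSV)
o=(hsv[...,0]<15)&(hsv[...,1]>180)&(hsv[...,2]>90)
m=o&(W[...,2]>.054)&(W[...,2]<.066);s=W[m];print('tab top',len(s),s.mean(0).round(4));r=cv2.minAreaRect((s[:,:2]*1000).astype(np.float32));print(r)
# nose edges
L=[];Rr=[]
for v in range(225,280,3):
    u=np.where(o[v]&(np.abs(W[v,:,2]-.006)<.012))[0]
    if len(u)>10:
        def at(u,z=.006):
            T=c['world_from_camera'];q=T[:3,:3]@np.array([(u-c['cx'])/c['fx'],(v-c['cy'])/c['fy'],1]);return (T[:3,3]+q*(z-T[2,3])/q[2])[:2]
        L.append(at(u.min()-.5));Rr.append(at(u.max()+.5))
for n,E in(('L',L),('R',Rr)):
    E=np.array(E);k=np.polyfit(E[:,0],E[:,1],1);print(n,'yaw',np.degrees(np.arctan(k[0])).round(2),'y at .42',np.polyval(k,.42).round(4))
b=(hsv[...,0]>100)&(hsv[...,0]<130)&(hsv[...,1]>120)&(W[...,2]>.07)
s=W[b];print('blue',len(s),s[:,2].max());t=s[s[:,2]>.124];print(t.mean(0).round(4),cv2.minEnclosingCircle((t[:,:2]*1000).astype(np.float32)))
m=(np.abs(W[...,2]-.073)<.006)&(W[...,0]>.46)&(W[...,1]>.27)&(W[...,1]<.36);s=W[m];print('tongue',len(s),cv2.minAreaRect((s[:,:2]*1000).astype(np.float32)))
E
```

```text
tab top 522 [0.3886 0.2473 0.0589]
((388.5714111328125, 247.09872436523438), (18.454187393188477, 28.326704025268555), 4.370306491851807)
L yaw 5.46 y at .42 0.2311
R yaw 5.25 y at .42 0.2694
blue 777 0.31733661997592866
[0.477  0.316  0.1277] ((417.4979553222656, 324.38519287109375), 73.73502349853516)
tongue 1368 ((510.6662902832031, 311.91064453125), (89.7680435180664, 90.78414916992188), 4.972949504852295)
```

```bash
python3 -c "
from h import *
plan([(.3886,.2473,.15),(.3886,.2473,.042)],5.2)"
```

```text
pos [0.3602 0.2697 0.2595] t 0.98 F [ 0.5  0.  -0.3]
(0.3886, 0.2473, 0.15) [-26.6 -24.6 109.5]
(0.3886, 0.2473, 0.042) [-26.7 -24.5 217.5]
turn [-0.001 -0.002 -0.006]
turn [-2.000e-03  1.000e-03  3.135e+00]
```

```bash
python3 -m jog '[[[-9,-8,37],[0,0,-0.006],0.7],[[-18,-16,74],[0,0,-0.006],0.7],[[-27,-24.5,110],[0,0,-0.006],0.7],[[-27,-24.5,140],[0,0,-0.006],0.7],[[-27,-24.5,165],[0,0,-0.006],0.7],[[-27,-24.5,190],[0,0,-0.006],0.7],[[-27,-24.5,206],[0,0,-0.006],0.7],[[-27,-24.5,217],[0,0,-0.006],0.7],[[-27,-24.5,217],[0,0,-0.006],0.7]]'; python3 - <<'E'
from h import *
p,d=camera("wrist");cv2.imwrite("pics/w2.png",cv2.cvtColor(p,cv2.COLOR_RGB2BGR));plan([])
E
```

```text
time_s: 1.73
eef_pos: [0.3858, 0.248, 0.0398]
eef_rot: [-0.004, -0.046, 0.999, -0.001]
wrist_force: [-0.8, 0.2, 0.2]
opening: 0.694
pos [0.3869 0.2482 0.0412] t 1.78 F [-0.   0.7  0.2]
```

View pics/w2.png

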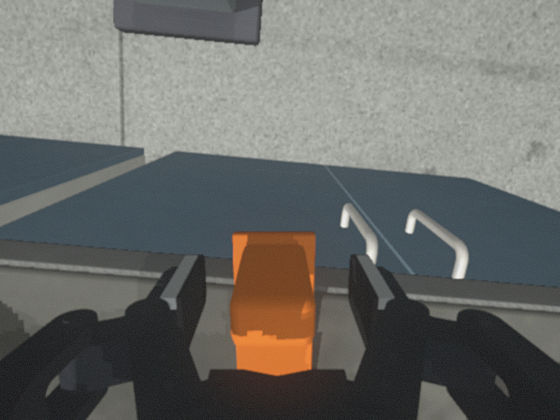

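The tab spans columns 233–316, centred between the pads at 205 and 350. I'll close on it.

```bash
python3 -m jog '[[[0,0,0],[0,0,0],0.2],[[0,0,0],[0,0,0],0.2],[[0,0,0],[0,0,0],0.2],[[0,0,0],[0,0,0],0.2],[[0,0,0],[0,0,0],0.2],[[0,0,0],[0,0,0],0.2]]'; python3 -m jog '[[[-4,0,0],[0,0,0],0.2],[[-8,0,0],[0,0,0],0.2],[[-12,0,0],[0,0,0],0.2],[[-16,0,0],[0,0,0],0.2],[[-20,0,0],[0,0,0],0.2],[[-24,0,0],[0,0,0],0.2],[[-28,0,0],[0,0,0],0.2],[[-32,0,0],[0,0,0],0.2],[[-36,0,0],[0,0,0],0.2]]'
```

```text
time_s: 2.28
eef_pos: [0.3873, 0.2486, 0.0418]
eef_rot: [-0.002, -0.046, 0.999, -0.001]
wrist_force: [-2.2, 2.5, 4.6]
opening: 0.339
time_s: 3.03
eef_pos: [0.4236, 0.252, 0.0417]
eef_rot: [-0.002, -0.046, 0.999, -0.001]
wrist_force: [-3.0, -0.1, 4.5]
opening: 0.343
```

```bash
python3 -m jog '[[[-2,0,0],[0,0,0],0.2],[[-4,0,0],[0,0,0],0.2],[[-6,0,0],[0,0,0],0.2],[[-8,0,0],[0,0,0],0.2]]'; python3 -m jog '[[[-1,0,0],[0,0,0],0.2],[[-2,0,0],[0,0,0],0.2],[[-3,0,0],[0,0,0],0.2],[[-4,0,0],[0,0,0],0.2]]'; python3 -m jog '[[[-1,0,0],[0,0,0],0.2],[[-2,0,0],[0,0,0],0.2],[[-3,0,0],[0,0,0],0.2],[[-4,0,0],[0,0,0],0.2]]'
```

```text
time_s: 3.37
eef_pos: [0.4316, 0.2527, 0.0417]
eef_rot: [-0.002, -0.046, 0.999, -0.001]
wrist_force: [-4.3, -0.5, 5.9]
opening: 0.343
time_s: 3.7
eef_pos: [0.4356, 0.2531, 0.0417]
eef_rot: [-0.002, -0.046, 0.999, -0.001]
wrist_force: [-5.1, -0.3, 5.3]
opening: 0.344
time_s: 4.03
eef_pos: [0.4396, 0.2535, 0.0417]
eef_rot: [-0.002, -0.046, 0.999, -0.001]
wrist_force: [-3.9, -0.1, 5.3]
opening: 0.34
```

```bash
for i in 1 2; do :; done; python3 -m jog '[[[-1,0,0],[0,0,0],0.2],[[-2,0,0],[0,0,0],0.2],[[-2,0,0],[0,0,0],0.2]]'; python3 -m jog '[[[-1,0,0],[0,0,0],0.2],[[-2,0,0],[0,0,0],0.2],[[-2,0,0],[0,0,0],0.2]]'
```

```text
time_s: 4.28
eef_pos: [0.4419, 0.2537, 0.0418]
eef_rot: [-0.002, -0.046, 0.999, -0.001]
wrist_force: [-3.2, -0.5, 4.7]
opening: 0.343
time_s: 4.53
eef_pos: [0.4432, 0.2538, 0.0417]
eef_rot: [-0.003, -0.046, 0.999, -0.001]
wrist_force: [-6.3, -0.3, 7.5]
opening: 0.343
```

```bash
python3 -m jog '[[[-1,0,0],[0,0,0],0.2],[[-2,0,0],[0,0,0],0.2],[[-2,0,0],[0,0,0],0.2]]'; python3 -m jog '[[[-1,0,0],[0,0,0],0.2],[[-2,0,0],[0,0,0],0.2],[[-2,0,0],[0,0,0],0.2]]'
```

```text
time_s: 4.78
eef_pos: [0.4434, 0.2536, 0.0414]
eef_rot: [-0.005, -0.046, 0.999, -0.001]
wrist_force: [-10.2, -2.1, 11.9]
opening: 0.34
time_s: 5.03
eef_pos: [0.4435, 0.2534, 0.0413]
eef_rot: [-0.007, -0.046, 0.999, -0.002]
wrist_force: [-12.3, -2.6, 13.2]
opening: 0.338
```

```bash
python3 -m jog '[[[-3,0,0],[0,0,0],0.2],[[-5,0,0],[0,0,0],0.2],[[-5,0,0],[0,0,0],0.2],[[-5,0,0],[0,0,0],0.2]]'; python3 - <<'E'
from h import *
for n in("top","scene"):
    p,d=camera(n);np.savez(f"pics/{n}1.npz",p=p,d=d);a,b,x,y=dict(top=(160,170,170,130),scene=(160,120,180,140))[n]
    cv2.imwrite(f"pics/{n}1z.png",cv2.resize(cv2.cvtColor(p[b:b+y,a:a+x],cv2.COLOR_RGB2BGR),None,fx=4.4,fy=4.4,interpolation=cv2.INTER_CUBIC))
E
```

```text
time_s: 5.37
eef_pos: [0.4438, 0.2534, 0.0411]
eef_rot: [-0.013, -0.046, 0.999, -0.002]
wrist_force: [-21.9, -3.3, 25.3]
opening: 0.34
```

View pics/scene1z.png

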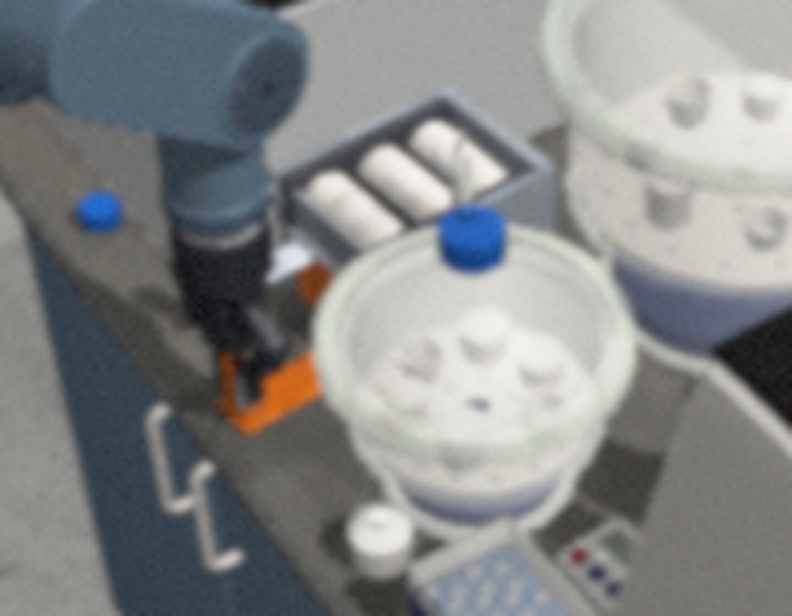

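View pics/top1z.png

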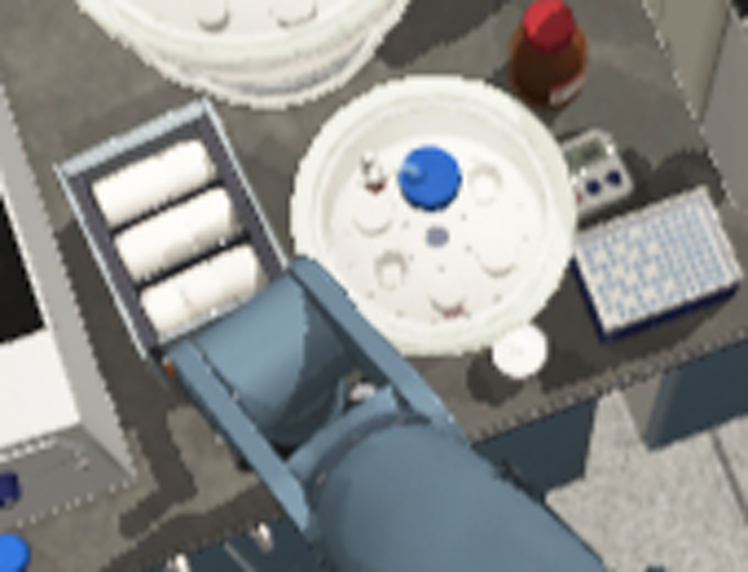

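The scene view shows the tab pushed in to about (240,385), and the force is rising against a stop. I'll release, lift and check.

```bash
python3 -m jog '[[[0,0,0],[0,0,0],0.2],[[0,0,0],[0,0,0],0.2],[[0,0,0],[0,0,0],0.7],[[0,0,0],[0,0,0],0.7],[[0,0,0],[0,0,0],0.7],[[0,0,0],[0,0,0],0.7],[[0,0,-15],[0,0,0],0.7],[[0,0,-50],[0,0,0],0.7],[[20,0,-90],[0,0,0],0.7],[[50,0,-130],[0,0,0],0.7],[[85,0,-170],[0,0,0],0.7],[[85,-10,-200],[0,0,0],0.7],[[85,-10,-200],[0,0,0],0.7]]'; python3 - <<'E'
from h import *
o=get_obs();c=get_calibration("wrist");p,d=camera("wrist");np.savez("pics/w3.npz",p=p,d=d,**{k:c[k] for k in c})
cv2.imwrite("pics/w3.png",cv2.cvtColor(p,cv2.COLOR_RGB2BGR))
W=world(d,c)
hsv=cv2.cvtColor(p,cv2.COLOR_RGB2HSV)
m=(hsv[...,0]<15)&(hsv[...,1]>180)&(hsv[...,2]>90)&(W[...,2]>.054)&(W[...,2]<.066);s=W[m];print('tab top',len(s),s.mean(0).round(4))
b=(hsv[...,0]>100)&(hsv[...,0]<130)&(hsv[...,1]>120)&(W[...,2]>.122)&(W[...,2]<.135)&(W[...,0]>.44)
k,l,st,ce=cv2.connectedComponentsWithStats(b.astype(np.uint8));i=1+st[1:,4].argmax();s=W[l==i];print(st[i],s.mean(0).round(4),cv2.minAreaRect((s[:,:2]*1000).astype(np.float32)))
plan([(.477,.316,.25)],5.2)
E
```

```text
time_s: 6.55
eef_pos: [0.3658, 0.2372, 0.2491]
eef_rot: [-0.008, -0.047, 0.999, -0.001]
wrist_force: [1.2, 0.7, 1.3]
opening: 0.695
tab top 503 [0.4448 0.2527 0.0589]
[346 336  19  30 330] [0.4771 0.3099 0.1266] ((479.0964660644531, 310.20458984375), (13.386274337768555, 24.653169631958008), 82.86344146728516)
pos [0.3666 0.2372 0.2486] t 6.6 F [1.8 1.  1.1]
(0.477, 0.316, 0.25) [-117.2   68.1   -3.4]
turn [-0.002 -0.016  0.002]
turn [ 2.500e-02 -3.000e-03 -3.139e+00]
```

View pics/w3.png

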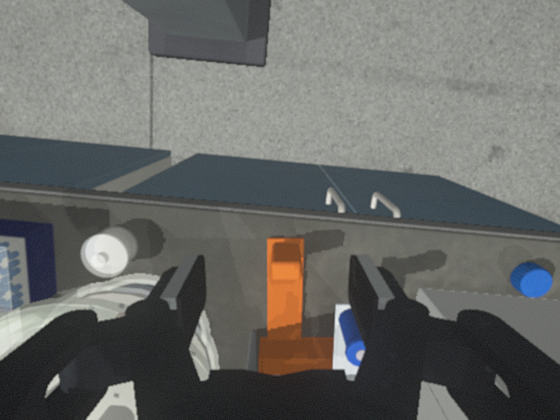

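Tab and post are 60 mm apart in the box's y and 38 mm in x, so the tray is home and the gate is about 6 mm ajar. Next is the post.

```bash
python3 -m jog '[[[-25,15,-3],[0,-0.016,0],0.7],[[-55,32,-3],[0,-0.016,0],0.7],[[-85,50,-3],[0,-0.016,0],0.7],[[-117,68,-3],[0,-0.016,0],0.7],[[-117,68,25],[0,-0.016,0],0.7],[[-117,68,55],[0,-0.016,0],0.7],[[-117,68,70],[0,-0.016,0],0.7],[[-117,68,70],[0,-0.016,0],0.7],[[-117,68,70],[0,-0.016,0],0.7]]'; python3 - <<'E'
from h import *
o=get_obs();c=get_calibration("wrist");p,d=camera("wrist");np.savez("pics/w4.npz",p=p,d=d,**{k:c[k] for k in c})
cv2.imwrite("pics/w4.png",cv2.cvtColor(p,cv2.COLOR_RGB2BGR))
plan([(.477,.316,.100)],5.2)
p,d=camera("scene");a,b,x,y=(160,120,180,140)
cv2.imwrite(f"pics/s4z.png",cv2.resize(cv2.cvtColor(p[b:b+y,a:a+x],cv2.COLOR_RGB2BGR),None,fx=4.4,fy=4.4,interpolation=cv2.INTER_CUBIC))
E
```

```text
time_s: 7.35
eef_pos: [0.4749, 0.3152, 0.1745]
eef_rot: [-0.002, -0.046, 0.999, -0.002]
wrist_force: [1.1, 0.7, 0.9]
opening: 0.702
pos [0.4759 0.3156 0.1763] t 7.4 F [ 0.8 -0.   1. ]
(0.477, 0.316, 0.1) [-1.2  0.5 76.3]
turn [-0.002 -0.     0.002]
turn [ 1.000e-03 -3.000e-03 -3.139e+00]
```

View pics/w4.png

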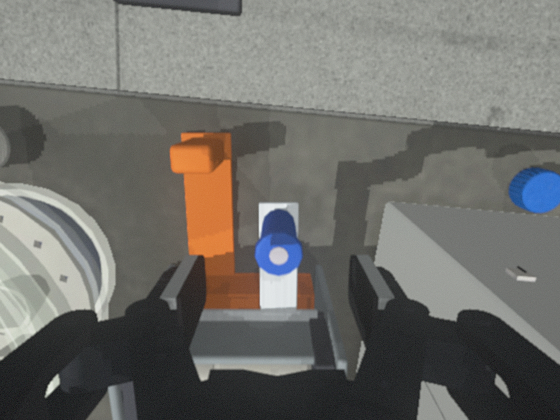

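View pics/s4z.png

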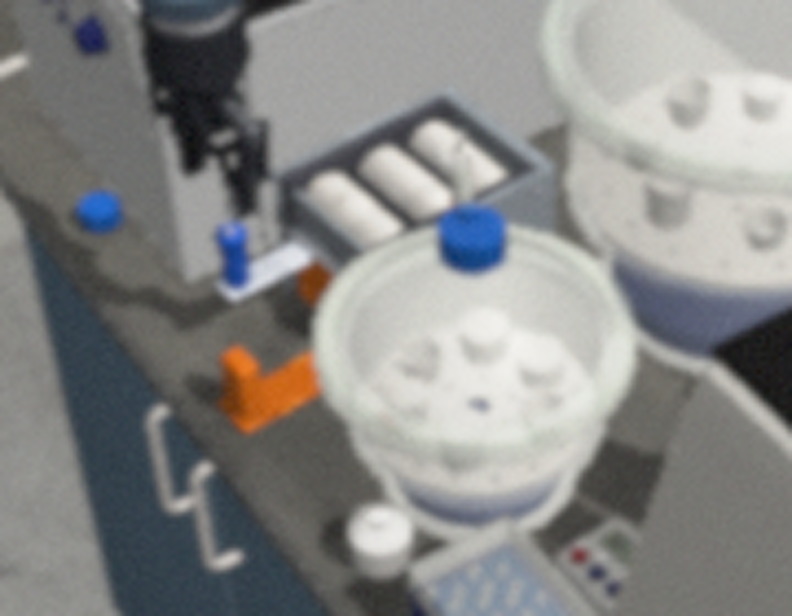

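The post head at (279,252) lies centred between the pads at 205 and 350. The box front rim is near row 315, with the tray tab at (197,152). I'll refine the numbers.

```bash
python3 - <<'E'
from h import *
f=np.load("pics/w4.npz");p,d=f['p'],f['d'];c={k:f[k] for k in('fx','fy','cx','cy','world_from_camera')};W=world(d,c)
hsv=cv2.cvtColor(p,cv2.COLOR_RGB2HSV)
s=W[246:266,270:290].reshape(-1,3);print(np.nanmedian(s,0))
b=(np.abs(W[...,2]-.128)<.004);b[:200]=0;b[290:]=0;b[:,:240]=0;b[:,320:]=0
k,l,st,ce=cv2.connectedComponentsWithStats(b.astype(np.uint8));i=1+st[1:,4].argmax();s=W[l==i];print(st[i],s.mean(0).round(4),cv2.minEnclosingCircle((s[:,:2]*1000).astype(np.float32)))
for u in(220,250,270,290,310):
    col=W[300:380,u];j=np.where(np.abs(col[:,2]-.13)<.006)[0];print(u,(300+j.min(),col[j.min()].round(4),300+j.max(),col[j.max()].round(4)) if len(j) else None)
E
```

```text
[0.48056296 0.31704997 0.12796375]
[ 254  229   49   46 1692] [0.4789 0.316  0.1271] ((479.7992858886719, 316.0953063964844), 12.911635398864746)
220 None
250 None
270 None
290 None
310 None
```

```bash
python3 -m jog '[[[-3,0.5,25],[0,0,0],0.7],[[-3,0.5,50],[0,0,0],0.7],[[-3,0.5,68],[0,0,0],0.7],[[-3,0.5,76],[0,0,0],0.7],[[-3,0.5,76],[0,0,0],0.7],[[-3,0.5,76],[0,0,0],0.2],[[-3,0.5,76],[0,0,0],0.2],[[-3,0.5,76],[0,0,0],0.2],[[-3,0.5,76],[0,0,0],0.2],[[-3,0.5,76],[0,0,0],0.2],[[-3,0.5,76],[0,0,0],0.2],[[-3,0.5,76],[0,0,0],0.2]]';python3 -m jog '[[[-1,0,0],[0,0,0],0.1],[[-2,0,0],[0,0,0],0.1],[[-2,0,0],[0,0,0],0.1]]';python3 -m jog '[[[-1,0,0],[0,0,0],0.1],[[-2,0,0],[0,0,0],0.1],[[-2,0,0],[0,0,0],0.1]]'
```

```text
time_s: 8.45
eef_pos: [0.4809, 0.3163, 0.1036]
eef_rot: [0.002, -0.047, 0.999, -0.001]
wrist_force: [-1.2, -3.0, 6.6]
opening: 0.279
time_s: 8.7
eef_pos: [0.4829, 0.3165, 0.1038]
eef_rot: [0.002, -0.047, 0.999, -0.001]
wrist_force: [-1.1, -1.1, -0.5]
opening: 0.274
time_s: 8.95
eef_pos: [0.4846, 0.3166, 0.1037]
eef_rot: [0.002, -0.047, 0.999, -0.001]
wrist_force: [-4.1, -1.7, 0.9]
opening: 0.274
```

```bash
python3 -m jog '[[[-1,0,0],[0,0,0],0.1],[[-2,0,0],[0,0,0],0.1],[[-2,0,0],[0,0,0],0.1]]';python3 -m jog '[[[-1,0,0],[0,0,0],0.1],[[-2,0,0],[0,0,0],0.1],[[-2,0,0],[0,0,0],0.1]]';python3 -m jog '[[[-1,0,0],[0,0,0],0.1],[[-2,0,0],[0,0,0],0.1],[[-2,0,0],[0,0,0],0.1]]'
```

```text
time_s: 9.2
eef_pos: [0.4846, 0.3166, 0.1037]
eef_rot: [-0.0, -0.047, 0.999, -0.001]
wrist_force: [-11.4, -3.5, 7.0]
opening: 0.283
time_s: 9.45
eef_pos: [0.4845, 0.3166, 0.1037]
eef_rot: [-0.003, -0.047, 0.999, -0.002]
wrist_force: [-12.7, -4.8, 7.2]
opening: 0.28
time_s: 9.7
eef_pos: [0.4844, 0.3165, 0.1037]
eef_rot: [-0.005, -0.047, 0.999, -0.003]
wrist_force: [-10.8, -4.2, 7.9]
opening: 0.279
```

```bash
python3 -m jog '[[[3,0,0],[0,0,0],0.1],[[7,0,0],[0,0,0],0.1],[[11,0,0],[0,0,0],0.1],[[15,0,0],[0,0,0],0.1],[[19,0,0],[0,0,0],0.1],[[23,0,0],[0,0,0],0.1],[[27,0,0],[0,0,0],0.1],[[31,0,0],[0,0,0],0.1],[[35,0,0],[0,0,0],0.1],[[39,0,0],[0,0,0],0.1],[[43,0,0],[0,0,0],0.1],[[47,0,0],[0,0,0],0.1],[[51,0,0],[0,0,0],0.1],[[55,0,0],[0,0,0],0.1],[[59,0,0],[0,0,0],0.1],[[63,0,0],[0,0,0],0.1],[[67,0,0],[0,0,0],0.1],[[70,0,0],[0,0,0],0.1],[[70,0,0],[0,0,0],0.1]]'; python3 - <<'E'
from h import *
for n in("top","scene"):
    p,d=camera(n);a,b,x,y=dict(top=(160,170,170,130),scene=(160,120,180,140))[n]
    cv2.imwrite(f"pics/{n}5z.png",cv2.resize(cv2.cvtColor(p[b:b+y,a:a+x],cv2.COLOR_RGB2BGR),None,fx=4.4,fy=4.4,interpolation=cv2.INTER_CUBIC))
o=get_obs();print('g',np.hypot(*(o['eef_pos'][:2]-[.4845,.3166])));plan([],5.2)
E
```

```text
time_s: 11.28
eef_pos: [0.4133, 0.3099, 0.1039]
eef_rot: [-0.006, -0.047, 0.999, -0.003]
wrist_force: [-2.0, 2.8, -12.1]
opening: 0.272
g 0.07131387847126182
pos [0.4135 0.3099 0.104 ] t 11.38 F [ -2.6   2.3 -12.1]
turn [-0.005 -0.013  0.004]
turn [ 0.021 -0.007 -3.138]
```

View pics/scene5z.png

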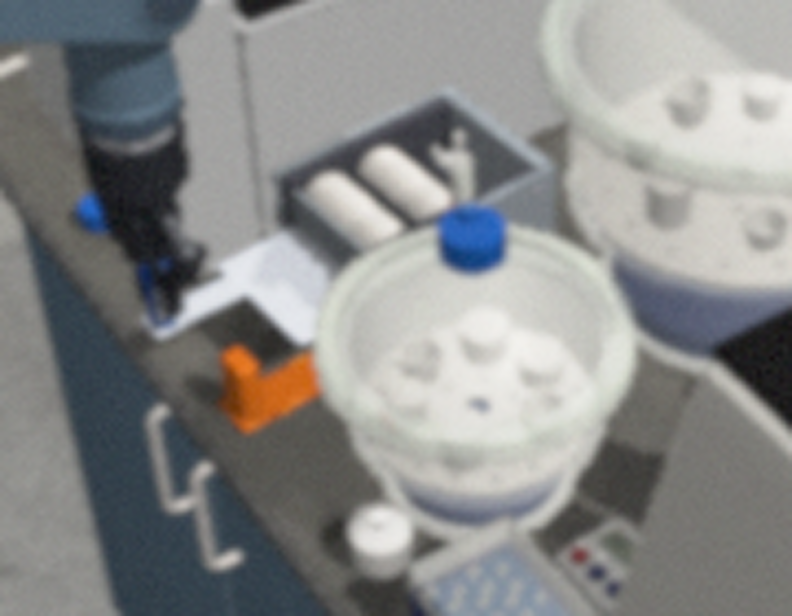

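View pics/top5z.png

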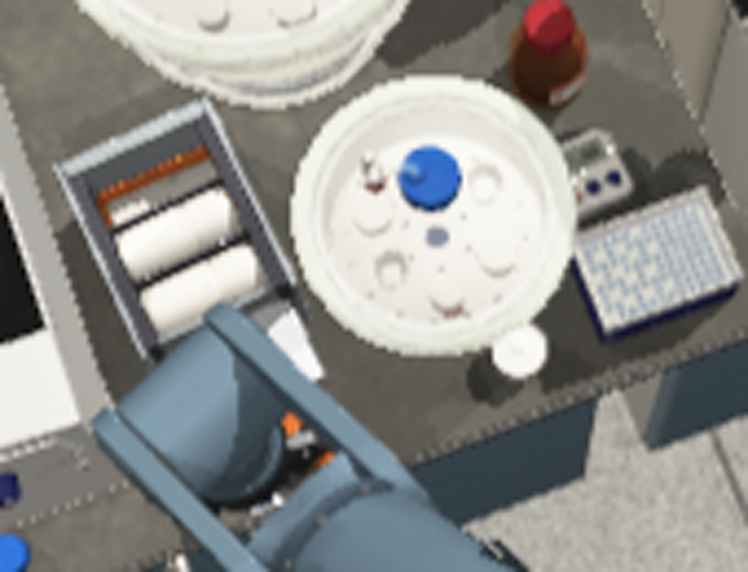

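The far bottle has dropped into the tray, whose rear wall shows inside the box at zoom (155,175), and the other two are still in place. I'll go on to about 0.118.

```bash
python3 -m jog '[[[3,0,1],[0,0,0],0.1],[[7,0,1],[0,0,0],0.1],[[11,0,1],[0,0,0],0.1],[[15,0,1],[0,0,0],0.1],[[19,0,1],[0,0,0],0.1],[[23,0,1],[0,0,0],0.1],[[27,0,1],[0,0,0],0.1],[[31,0,1],[0,0,0],0.1],[[35,0,1],[0,0,0],0.1],[[39,0,1],[0,0,0],0.1],[[42,0,1],[0,0,0],0.1],[[44,0,1],[0,0,0],0.1],[[45,0,1],[0,0,0],0.1],[[46,0,1],[0,0,0],0.1],[[46,0,1],[0,0,0],0.1],[[46,0,1],[0,0,0],0.1],[[46,0,1],[0,0,0],0.1],[[46,0,1],[0,0,0],0.1]]'; python3 - <<'E'
from h import *
for n in("top","scene"):
    p,d=camera(n);np.savez(f"pics/{n}6.npz",p=p,d=d);a,b,x,y=dict(top=(160,170,170,130),scene=(160,120,180,140))[n]
    cv2.imwrite(f"pics/{n}6z.png",cv2.resize(cv2.cvtColor(p[b:b+y,a:a+x],cv2.COLOR_RGB2BGR),None,fx=4.4,fy=4.4,interpolation=cv2.INTER_CUBIC))
o=get_obs();print('g',np.hypot(*(o['eef_pos'][:2]-[.4845,.3166])));plan([],5.2)
E
```

```text
time_s: 12.88
eef_pos: [0.3676, 0.3057, 0.1037]
eef_rot: [-0.007, -0.047, 0.999, -0.003]
wrist_force: [-0.8, 2.1, 1.4]
opening: 0.277
g 0.11736722192395863
pos [0.3676 0.3057 0.1037] t 12.98 F [-1.1  2.4  2.2]
turn [-0.004 -0.013  0.004]
turn [ 0.021 -0.007 -3.138]
```

View pics/scene6z.png

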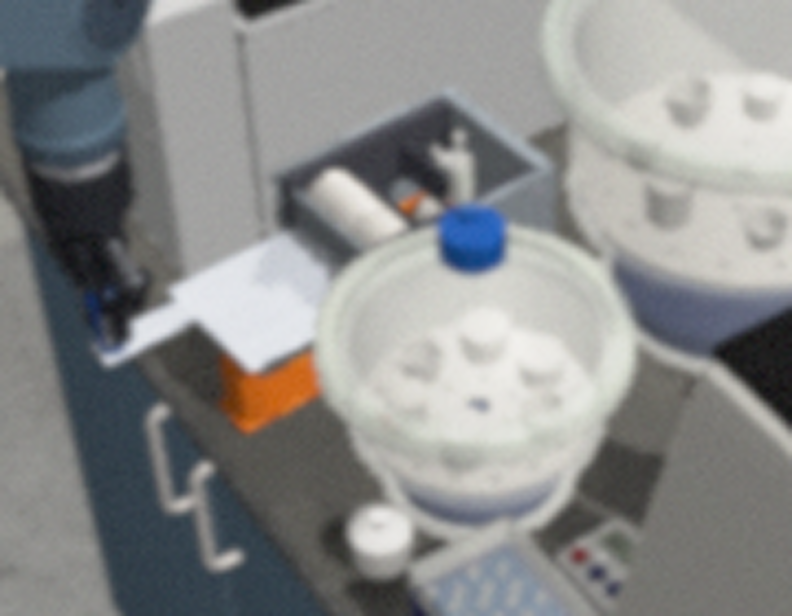

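View pics/top6z.png

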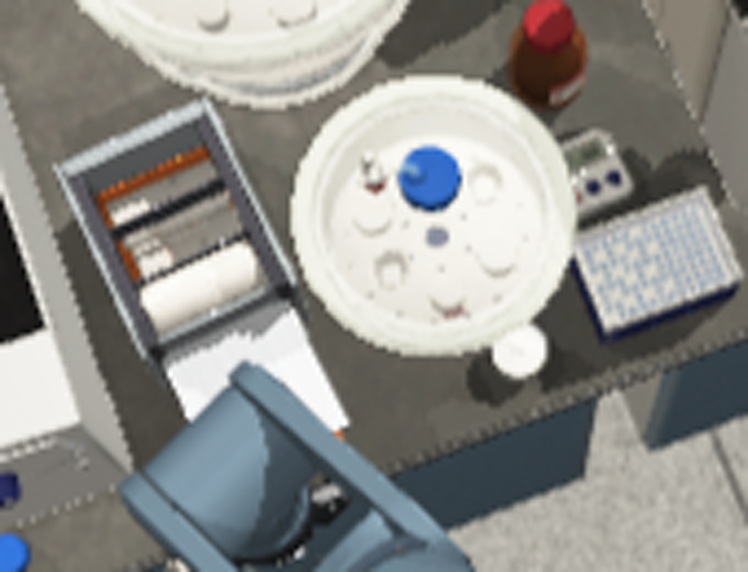

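Two bottles now lie in the tray, under the rear and middle lanes, and the near one is unchanged at zoom (200,285). I'll push the gate shut.

```bash
python3 -m jog '[[[-3,0,0],[0,0,0],0.1],[[-7,0,0],[0,0,0],0.1],[[-12,0,0],[0,0,0],0.1],[[-17,0,0],[0,0,0],0.1],[[-22,0,0],[0,0,0],0.1],[[-27,0,0],[0,0,0],0.1],[[-32,0,0],[0,0,0],0.1],[[-37,0,0],[0,0,0],0.1],[[-42,0,0],[0,0,0],0.1],[[-47,0,0],[0,0,0],0.1],[[-52,0,0],[0,0,0],0.1],[[-57,0,0],[0,0,0],0.1],[[-60,0,0],[0,0,0],0.1]]'; python3 -m jog '[[[-4,0,0],[0,0,0],0.1],[[-8,0,0],[0,0,0],0.1],[[-12,0,0],[0,0,0],0.1],[[-16,0,0],[0,0,0],0.1],[[-20,0,0],[0,0,0],0.1],[[-24,0,0],[0,0,0],0.1],[[-28,0,0],[0,0,0],0.1],[[-32,0,0],[0,0,0],0.1],[[-36,0,0],[0,0,0],0.1],[[-40,0,0],[0,0,0],0.1],[[-44,0,0],[0,0,0],0.1],[[-48,0,0],[0,0,0],0.1],[[-51,0,0],[0,0,0],0.1]]'; python3 -c "
from h import *
plan([(.4845,.3166,.1037)],5.2)"
```

```text
time_s: 14.07
eef_pos: [0.429, 0.3114, 0.1036]
eef_rot: [-0.006, -0.047, 0.999, -0.002]
wrist_force: [-1.4, -0.6, 8.7]
opening: 0.275
time_s: 15.15
eef_pos: [0.481, 0.3162, 0.1036]
eef_rot: [-0.005, -0.047, 0.999, -0.002]
wrist_force: [-2.0, 1.1, 8.0]
opening: 0.274
pos [0.481  0.3162 0.1036] t 15.15 F [-2.   1.1  8. ]
(0.4845, 0.3166, 0.1037) [-3.5  0.1 -0.1]
turn [-0.004 -0.01   0.003]
turn [ 0.016 -0.007 -3.138]
```

```bash
python3 -m jog '[[[-2,0,0],[0,0,0],0.1],[[-4,0,0],[0,0,0],0.1],[[-5,0,0],[0,0,0],0.1],[[-5,0,0],[0,0,0],0.1]]'; python3 -m jog '[[[-2,0,0],[0,0,0],0.1],[[-4,0,0],[0,0,0],0.1],[[-4,0,0],[0,0,0],0.1]]'; python3 -m jog '[[[-2,0,0],[0,0,0],0.1],[[-5,0,0],[0,0,0],0.1],[[-5,0,0],[0,0,0],0.1]]'
```

```text
time_s: 15.48
eef_pos: [0.4843, 0.3165, 0.1036]
eef_rot: [-0.007, -0.047, 0.999, -0.003]
wrist_force: [-9.1, -0.6, 11.8]
opening: 0.278
time_s: 15.73
eef_pos: [0.4842, 0.3165, 0.1035]
eef_rot: [-0.012, -0.048, 0.999, -0.004]
wrist_force: [-20.4, -2.0, 20.1]
opening: 0.275
time_s: 15.98
eef_pos: [0.484, 0.3165, 0.1034]
eef_rot: [-0.018, -0.048, 0.999, -0.005]
wrist_force: [-25.0, -4.1, 24.5]
opening: 0.274
```

```bash
python3 -m jog '[[[0,0,0],[0,0,0],0.1],[[0,0,0],[0,0,0],0.1],[[0,0,0],[0,0,0],0.7],[[0,0,0],[0,0,0],0.7],[[0,0,0],[0,0,0],0.7],[[0,0,0],[0,0,0],0.7],[[0,0,0],[0,0,0],0.7],[[0,0,-12],[0,0,0],0.7],[[0,0,-35],[0,0,0],0.7],[[0,0,-65],[0,0,0],0.7],[[10,0,-95],[0,0,0],0.7],[[40,0,-120],[0,0,0],0.7],[[75,0,-140],[0,0,0],0.7],[[110,0,-150],[0,0,0],0.7],[[110,0,-150],[0,0,0],0.7]]'; python3 - <<'E'
from h import *
for n in("top","scene","wrist"):
    c=get_calibration(n);p,d=camera(n);np.savez(f"pics/{n}7.npz",p=p,d=d,**{k:c[k] for k in c});a,b,x,y=dict(top=(160,170,170,130),scene=(160,120,180,140),wrist=(0,0,560,420))[n]
    cv2.imwrite(f"pics/{n}7z.png",cv2.resize(cv2.cvtColor(p[b:b+y,a:a+x],cv2.COLOR_RGB2BGR),None,fx=4.4 if x<500 else 1,fy=4.4 if x<500 else 1,interpolation=cv2.INTER_CUBIC))
plan([],5.2)
W=world(d,c);hsv=cv2.cvtColor(p,cv2.COLOR_RGB2HSV)
m=(hsv[...,0]<15)&(hsv[...,1]>180)&(hsv[...,2]>90)&(W[...,2]>.054)&(W[...,2]<.066);print('tab',m.sum(),W[m].mean(0).round(4))
b=(hsv[...,0]>100)&(hsv[...,0]<130)&(hsv[...,1]>100)&(W[...,2]>.122)&(W[...,2]<.135)&(W[...,0]>.44);print('post',b.sum(),W[b].mean(0).round(4))
for t in(0,7):
    f=np.load(f"pics/top{t}.npz");V=world(f['d'],get_calibration("top"));
    s=V[226:251,190:221].reshape(-1,3);s=s[(s[:,2]>.113)&(s[:,2]<.123)];print('near bottle',len(s),s.mean(0).round(4))
E
```

```text
time_s: 17.23
eef_pos: [0.3766, 0.3083, 0.2614]
eef_rot: [-0.017, -0.049, 0.999, -0.004]
wrist_force: [1.4, 0.7, -0.3]
opening: 0.699
pos [0.3804 0.3079 0.2585] t 17.38 F [ 1.1  0.2 -0.6]
turn [-0.008 -0.035  0.006]
turn [ 0.055 -0.013 -3.135]
tab 472 [0.4449 0.2537 0.0589]
post 588 [0.4811 0.3161 0.1267]
near bottle 306 [0.5809 0.3058 0.1177]
near bottle 180 [0.5822 0.2984 0.1181]
```

View pics/wrist7z.png

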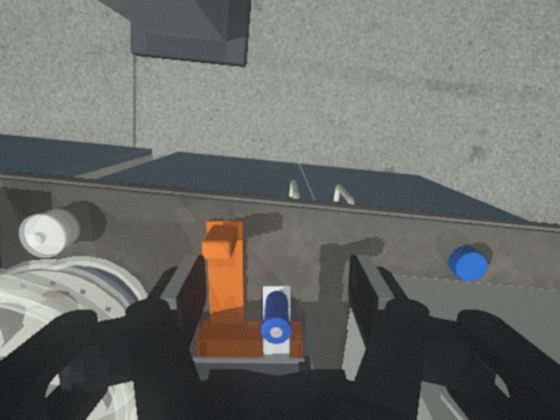

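View pics/scene7z.png

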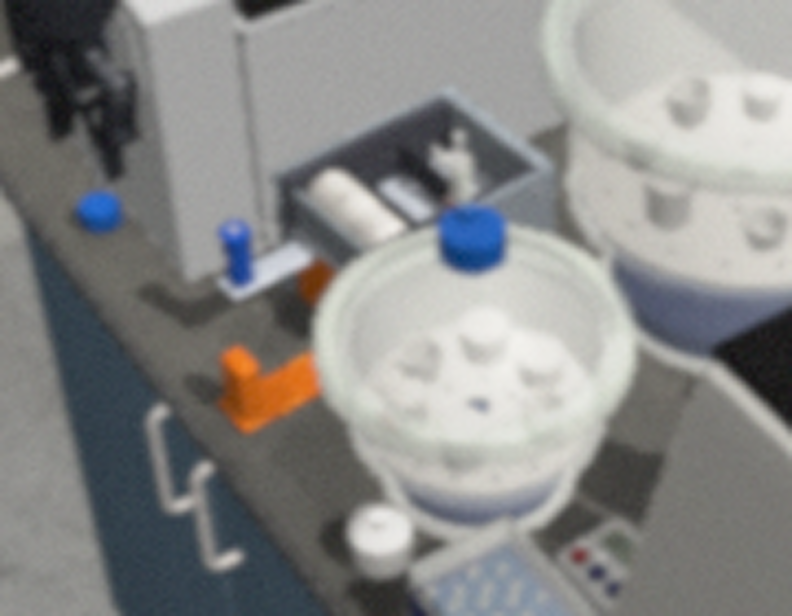

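View pics/top7z.png

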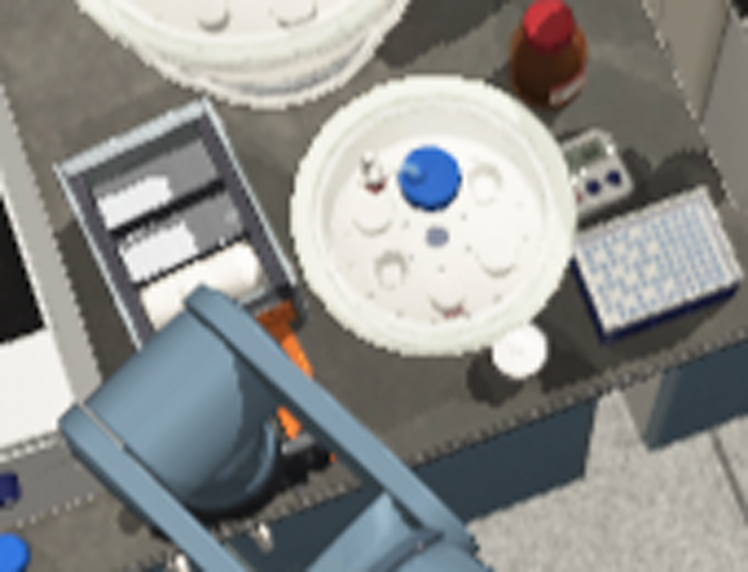

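```bash
python3 -c "
from h import *
print(hand_in())"
```

```text
the job is handed in; nothing more can be done
None
```

The job is done and handed in at about 17.4 s: the tray is home, two bottles are in it, and the gate is shut again.

- **Tray:** I gripped it by the tab and pushed it in about 56 mm until it stalled, with about 22 N of push on the stop. When last seen, the tab had not moved. The tab-to-post offset was about 42 mm in the box's x against 44 mm expected, and about 60 mm in y, as it should be. The 2 mm gap is within camera error.
- **Gate and bottles:** The gate was about 4 mm ajar, so I pushed it shut first to find its zero. I then pulled it to 0.117 m, and the far and middle bottles dropped into the tray. The front bottle stayed in its lane, its top height unchanged at 0.118 m. Its measured y differed by 7 mm at the end, but the arm hid part of it in that view.
- **Closing:** I pushed the gate back to within 0.3 mm of its first shut position, with about 25 N of push against the stop.
- **Last look:** The gripper was open, lifted clear and touching nothing. The parts of the bench in view looked unmoved; I did not measure the bystander items, and the red-capped tube and marker pen were outside the last views.

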